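Weigh out a charge of malachite on the tip scale

TASK

Push the lumps of malachite along the feed tray and over its lip into the blue tip bucket until their weight, not your hand, trips the bucket and it dumps its charge into the pan. Stop feeding as soon as it trips, so that the lumps not needed stay on the tray, then swing the empty bucket back until it stands upright with its beam on the rest post. Leave the jars, the cup, the dish and the wooden ruler weight where they are.

Things in the scene. Friction and masses are not known exactly. Their poses are not given: they have to be found in the camera images.
- tray_lip (a point): Middle of the discharge edge of the steel feed tray, on its floor, 252 mm above the table. Axes: x across the tray (the bucket dumps to -x, roughly to the robot), y along the tray away from the bucket (push lumps to -y, over the lip), z up. The tray is a fixed level channel, 72 mm wide inside, 373 mm long from the lip to +y, open at both ends, walls 24 mm high. It overhangs the bucket by 8 mm.
- pivot (a point): On the axis of the bucket's trunnions, at mid-width of the bucket, 195 mm above the table; axes as for tray_lip. In these axes the middle of the lip lies at (-50, +57, +57) mm. Two grey standards carry the trunnions 86 mm to either side and reach 12 mm above them; a thin rest post, 113 mm behind the pivot (+x), reaches up to the beam (64 mm above the pivot).
- bucket (a joint): Angle of the blue tip bucket, rad: 0 upright, beam on its rest post, grows as it tips to -x, 1.85 fully tipped. Over-centre: empty, it stays at either end; pushed back below about 0.4 it falls home gently by itself, above 0.7 it falls over again. Inside 130 mm wide (y), 80 deep, 72 long at the floor, 128 at the mouth; rim 50 mm above the pivot. Two or three lumps trip it (it may take 1 s to go).
- bucket_floor (a point): Centre of the bucket's inner floor; turns with the bucket. Upright, its axes are those of the scale and it lies at (-23, 0, -30) mm from the pivot.
- handle (a point): Middle of the red cross handle on the end of the bucket's weigh beam: a bar of 16 mm diameter, 110 mm long along y (55 mm to each side of the beam, 12 mm thick). It turns with the bucket about the pivot: at (+128, 0, +70) mm from the pivot when upright, (-103, 0, +104) mm when fully tipped. Swinging the empty bucket back takes about 3 N here.
- poise (a joint): Where the brass poise (counterweight, 44 mm diameter, 30 mm long) is clamped on the weigh beam, m: upright, its middle lies 69 mm + this value from the pivot towards +x, on the beam 70 mm above the pivot. Larger = more load needed. Clamped for the day; it stays put.
- pan_floor (a point): Centre of the inner floor of the bare-metal charge pan under and in front of the bucket, fixed to the scale; axes as for tray_lip. Inside 199 mm (x) by 194 mm (y), walls 53 mm high. It lies at (-106, 0, -192) mm from the pivot.
- lump1_mid (a point): Centre of lump 1 of 4 of raw malachite, banded green, faceted, about 60 x 46 x 42 mm, about 0.25 kg. At the start all four lie flat in a row on the feed tray, the long side roughly along it, centre 21 mm above the tray's floor; which one is foremost varies.
- lump2_mid (a point): Centre of lump 2 of 4 of raw malachite, banded green, faceted, about 60 x 46 x 42 mm, about 0.25 kg. At the start all four lie flat in a row on the feed tray, the long side roughly along it, centre 21 mm above the tray's floor; which one is foremost varies.
- lump3_mid (a point): Centre of lump 3 of 4 of raw malachite, banded green, faceted, about 60 x 46 x 42 mm, about 0.25 kg. At the start all four lie flat in a row on the feed tray, the long side roughly along it, centre 21 mm above the tray's floor; which one is foremost varies.
- lump4_mid (a point): Centre of lump 4 of 4 of raw malachite, banded green, faceted, about 60 x 46 x 42 mm, about 0.25 kg. At the start all four lie flat in a row on the feed tray, the long side roughly along it, centre 21 mm above the tray's floor; which one is foremost varies.
- jar_green: Loose green pigment jar with a wooden lid, 64 mm diameter, 85 mm high, origin under its centre. Stands behind the feed tray (+x side). Bystander.
- jar_blue: Loose blue pigment jar, same size, also behind the feed tray. Bystander.
- ruler_weight: Loose wooden paperweight, 200 x 35 x 22 mm, long along its y, origin under its centre. Lies on the table on the right of the pan and bucket (-y side). Bystander.
- water_cup: Loose blue china water cup, 80 mm diameter, 75 mm high, origin under its centre. Bystander to the right.
- palette_dish: Loose white china dish, 130 mm diameter, 22 mm high, origin under its centre. Bystander to the left.

How it is judged (in metres and radians):
On the way, in this order (a step that is already met when the one before it is completed fails the run):
1. A lump lies in the upright bucket and none in the pan (value of joint bucket below 0.15 rad and ((x of lump1_mid in the frame of bucket_floor between -0.09 and 0.04 m and y of lump1_mid in the frame of bucket_floor between -0.07 and 0.07 m and z of lump1_mid in the frame of bucket_floor between 0 and 0.085 m) or (x of lump2_mid in the frame of bucket_floor between -0.09 and 0.04 m and y of lump2_mid in the frame of bucket_floor between -0.07 and 0.07 m and z of lump2_mid in the frame of bucket_floor between 0 and 0.085 m) or (x of lump3_mid in the frame of bucket_floor between -0.09 and 0.04 m and y of lump3_mid in the frame of bucket_floor between -0.07 and 0.07 m and z of lump3_mid in the frame of bucket_floor between 0 and 0.085 m) or (x of lump4_mid in the frame of bucket_floor between -0.09 and 0.04 m and y of lump4_mid in the frame of bucket_floor between -0.07 and 0.07 m and z of lump4_mid in the frame of bucket_floor between 0 and 0.085 m)) and not ((x of lump1_mid in the frame of pan_floor between -0.105 and 0.105 m and y of lump1_mid in the frame of pan_floor between -0.1 and 0.1 m and z of lump1_mid in the frame of pan_floor between 0 and 0.09 m) or (x of lump2_mid in the frame of pan_floor between -0.105 and 0.105 m and y of lump2_mid in the frame of pan_floor between -0.1 and 0.1 m and z of lump2_mid in the frame of pan_floor between 0 and 0.09 m) or (x of lump3_mid in the frame of pan_floor between -0.105 and 0.105 m and y of lump3_mid in the frame of pan_floor between -0.1 and 0.1 m and z of lump3_mid in the frame of pan_floor between 0 and 0.09 m) or (x of lump4_mid in the frame of pan_floor between -0.105 and 0.105 m and y of lump4_mid in the frame of pan_floor between -0.1 and 0.1 m and z of lump4_mid in the frame of pan_floor between 0 and 0.09 m))), for 0.05 s.
2. The bucket has tripped and gone fully over (value of joint bucket above 1.7 rad), for 0.1 s.
At the end, for the whole second after the job is handed in: The bucket stands upright on its rest (angle below 0.05 rad) at rest and empty; the dumped lumps lie inside the pan, every other lump still lies on the feed tray (at least one does), and none lies anywhere else (value of joint bucket below 0.05 rad and velocity of joint bucket between -0.1 and 0.1 rad/s and ((x of lump1_mid in the frame of pan_floor between -0.105 and 0.105 m and y of lump1_mid in the frame of pan_floor between -0.1 and 0.1 m and z of lump1_mid in the frame of pan_floor between 0 and 0.09 m) or (x of lump2_mid in the frame of pan_floor between -0.105 and 0.105 m and y of lump2_mid in the frame of pan_floor between -0.1 and 0.1 m and z of lump2_mid in the frame of pan_floor between 0 and 0.09 m) or (x of lump3_mid in the frame of pan_floor between -0.105 and 0.105 m and y of lump3_mid in the frame of pan_floor between -0.1 and 0.1 m and z of lump3_mid in the frame of pan_floor between 0 and 0.09 m) or (x of lump4_mid in the frame of pan_floor between -0.105 and 0.105 m and y of lump4_mid in the frame of pan_floor between -0.1 and 0.1 m and z of lump4_mid in the frame of pan_floor between 0 and 0.09 m)) and ((x of lump1_mid in the frame of tray_lip between -0.045 and 0.045 m and y of lump1_mid in the frame of tray_lip between 0 and 0.38 m and z of lump1_mid in the frame of tray_lip between 0.005 and 0.05 m) or (x of lump2_mid in the frame of tray_lip between -0.045 and 0.045 m and y of lump2_mid in the frame of tray_lip between 0 and 0.38 m and z of lump2_mid in the frame of tray_lip between 0.005 and 0.05 m) or (x of lump3_mid in the frame of tray_lip between -0.045 and 0.045 m and y of lump3_mid in the frame of tray_lip between 0 and 0.38 m and z of lump3_mid in the frame of tray_lip between 0.005 and 0.05 m) or (x of lump4_mid in the frame of tray_lip between -0.045 and 0.045 m and y of lump4_mid in the frame of tray_lip between 0 and 0.38 m and z of lump4_mid in the frame of tray_lip between 0.005 and 0.05 m)) and ((x of lump1_mid in the frame of pan_floor between -0.105 and 0.105 m and y of lump1_mid in the frame of pan_floor between -0.1 and 0.1 m and z of lump1_mid in the frame of pan_floor between 0 and 0.09 m) or (x of lump1_mid in the frame of tray_lip between -0.045 and 0.045 m and y of lump1_mid in the frame of tray_lip between 0 and 0.38 m and z of lump1_mid in the frame of tray_lip between 0.005 and 0.05 m)) and ((x of lump2_mid in the frame of pan_floor between -0.105 and 0.105 m and y of lump2_mid in the frame of pan_floor between -0.1 and 0.1 m and z of lump2_mid in the frame of pan_floor between 0 and 0.09 m) or (x of lump2_mid in the frame of tray_lip between -0.045 and 0.045 m and y of lump2_mid in the frame of tray_lip between 0 and 0.38 m and z of lump2_mid in the frame of tray_lip between 0.005 and 0.05 m)) and ((x of lump3_mid in the frame of pan_floor between -0.105 and 0.105 m and y of lump3_mid in the frame of pan_floor between -0.1 and 0.1 m and z of lump3_mid in the frame of pan_floor between 0 and 0.09 m) or (x of lump3_mid in the frame of tray_lip between -0.045 and 0.045 m and y of lump3_mid in the frame of tray_lip between 0 and 0.38 m and z of lump3_mid in the frame of tray_lip between 0.005 and 0.05 m)) and ((x of lump4_mid in the frame of pan_floor between -0.105 and 0.105 m and y of lump4_mid in the frame of pan_floor between -0.1 and 0.1 m and z of lump4_mid in the frame of pan_floor between 0 and 0.09 m) or (x of lump4_mid in the frame of tray_lip between -0.045 and 0.045 m and y of lump4_mid in the frame of tray_lip between 0 and 0.38 m and z of lump4_mid in the frame of tray_lip between 0.005 and 0.05 m))); the robot touches nothing.
It fails at once if The bucket (or its beam, handle or poise) is touched while it holds a lump, or before a charge has been dumped (contact force between any of the fingers, the arm and bucket above 0.5 N and (not ((x of lump1_mid in the frame of pan_floor between -0.105 and 0.105 m and y of lump1_mid in the frame of pan_floor between -0.1 and 0.1 m and z of lump1_mid in the frame of pan_floor between 0 and 0.09 m) or (x of lump2_mid in the frame of pan_floor between -0.105 and 0.105 m and y of lump2_mid in the frame of pan_floor between -0.1 and 0.1 m and z of lump2_mid in the frame of pan_floor between 0 and 0.09 m) or (x of lump3_mid in the frame of pan_floor between -0.105 and 0.105 m and y of lump3_mid in the frame of pan_floor between -0.1 and 0.1 m and z of lump3_mid in the frame of pan_floor between 0 and 0.09 m) or (x of lump4_mid in the frame of pan_floor between -0.105 and 0.105 m and y of lump4_mid in the frame of pan_floor between -0.1 and 0.1 m and z of lump4_mid in the frame of pan_floor between 0 and 0.09 m)) or (x of lump1_mid in the frame of bucket_floor between -0.09 and 0.04 m and y of lump1_mid in the frame of bucket_floor between -0.07 and 0.07 m and z of lump1_mid in the frame of bucket_floor between 0 and 0.085 m) or (x of lump2_mid in the frame of bucket_floor between -0.09 and 0.04 m and y of lump2_mid in the frame of bucket_floor between -0.07 and 0.07 m and z of lump2_mid in the frame of bucket_floor between 0 and 0.085 m) or (x of lump3_mid in the frame of bucket_floor between -0.09 and 0.04 m and y of lump3_mid in the frame of bucket_floor between -0.07 and 0.07 m and z of lump3_mid in the frame of bucket_floor between 0 and 0.085 m) or (x of lump4_mid in the frame of bucket_floor between -0.09 and 0.04 m and y of lump4_mid in the frame of bucket_floor between -0.07 and 0.07 m and z of lump4_mid in the frame of bucket_floor between 0 and 0.085 m))).
It fails at once if A lump is pushed over the lip after the bucket has gone over (value of joint bucket above 1.75 rad and velocity of joint bucket between -0.2 and 0.2 rad/s and ((x of lump1_mid in the frame of tray_lip between -0.06 and 0.06 m and y of lump1_mid in the frame of tray_lip between -0.13 and -0.003 m and z of lump1_mid in the frame of tray_lip between -0.03 and 0.06 m) or (x of lump2_mid in the frame of tray_lip between -0.06 and 0.06 m and y of lump2_mid in the frame of tray_lip between -0.13 and -0.003 m and z of lump2_mid in the frame of tray_lip between -0.03 and 0.06 m) or (x of lump3_mid in the frame of tray_lip between -0.06 and 0.06 m and y of lump3_mid in the frame of tray_lip between -0.13 and -0.003 m and z of lump3_mid in the frame of tray_lip between -0.03 and 0.06 m) or (x of lump4_mid in the frame of tray_lip between -0.06 and 0.06 m and y of lump4_mid in the frame of tray_lip between -0.13 and -0.003 m and z of lump4_mid in the frame of tray_lip between -0.03 and 0.06 m))).
It fails at once if A jar, the cup, the dish or the ruler weight is shifted by more than 30 mm (distance of any of jar_green, jar_blue, ruler_weight, water_cup, palette_dish from where it was at the start of the episode above 0.03 m).
It also fails if it takes over 70 s, if anything falls off the work surface, if the arm or the gripper's body presses on something with over 40 N, if the wrist force passes 120 N, or if a joint passes its speed limit or range.

ROBOT

A 6-joint arm with a two-finger parallel gripper is mounted at the origin on the work surface. World frame = base frame: x ahead of the robot, y to its left, z up, the work surface at z = 0. Lengths are in m, angles in degrees, forces in N, time in s.
With the tool pointing down it reaches from about 0.275 to 0.975 m from the base axis. Payload 8.4 kg.
Tool frame: the origin (TCP) lies at the very end of the fingers, on their centre line; the grasp point (between the pads) lies 19 mm behind it; z points along the fingers, y is the direction in which the jaws open and shut (so a half turn about z gives the same grasp; the last joint's range is limited). The gripper opens to 92 mm and grips with 3 to 60 N. Pads are 20 mm wide; open, the fingers measure 128 mm over their backs; the gripper's body (75 mm by 189 mm) begins 69 mm behind the grasp point.
Start: joints at [-77.143, 20.225, 93.587, -0, 66.188, -0.138], TCP at [0.141, -0.609, 0.215] pointing down, gripper open.
Joint ranges: [-150.9, 150.9], [-52.94, 120.26], [3.33, 152.33], [-74.26, 254.26], [0, 154.13], [-172.89, 172.89]. Speed limits (degrees/s): [127.2, 127.2, 159.86, 180, 180, 180].

INTERFACE

Orientations are given as a 3x3 rotation matrix whose columns are the frame's x, y, z axes.
In Python, from workcell import arm, get_image gives the robot as it stands. The module is installed in compiled form; this text tells all that it offers.
- The arm moves only by the shell command python3 -m crank 'ROWS'. ROWS is JSON, a list of rows, each a list of 5 numbers: the shift along the tool's x, y, z in cm, then the turn about the tool's z in degrees, then the opening in per cent of the stroke, from 0 (shut) to 100 (fully open). In form: [[tx, ty, tz, turn, jaw], ...]. A call has 1 to 8 rows; each row shifts and turns the pose as measured when the row begins, along the tool's axes as they then stand; what a row does not reach is not made up. A row lasts 1/8 s, in which the tool goes at most 62.5 mm and 10.7 degrees, less where a joint would pass 70% of its speed; a pose out of reach is approached as far as the arm can. A call with a gripper value outside its range is refused whole. The fingers move at their own pace and stop on an object; the grip force is fixed at half the most. Time passes only in rows, so rows that do not move let the fingers close. It gives the time, the measured TCP pose, the force and the opening at its end, in the units of the state.
- arm.observe(): the state, without advancing time (a new reading comes with each control period).
- get_image(name): name is "side" or "top"; returns a dict with "pixels" (400x640x3 uint8, red, green, blue), "fx", "fy", "cx", "cy" (pixels), "dist" ([k1, k2, p1, p2, k3] as OpenCV has them; the pictures are not rectified), "world_from_camera" (4x4, takes a point from camera to world coordinates). Camera axes: x right, y down, z forward; pixel columns grow to the right and rows downward; lengths in m; the calibration is good to about 2 mm. A picture is of the moment at which its call begins. There is no depth.
- arm.hand_in(): hands the job in, once; it reports no verdict.
The state is a dict: "t": time; "qpos": joint angles; "joint_velocities": joint speeds; "joint_torque": joint torques, N m; "position": TCP position; "eef_rot": TCP orientation; "contact_force": force on the tool from outside, world axes, zero at the start; "ft_torque": the same for the moment, N m; "grip_width": opening from 0.0 (shut) to 1.0 (fully open).
Only numpy, scipy, OpenCV 4.12 (cv2) and the standard library are available. Lean on these libraries where they do the work, as an engineer would, in place of code of your own. Each camera call takes 0.05 s, during which the arm holds its last target. There are 200 camera calls.

## Working session

There is one attempt and no reset: what is moved stays moved. The work goes in short steps, Python scripts to look and compute and a shell command to move; the robot and the scene stay as the last step left them, time stands still between calls to the robot, and variables do not carry over. Pictures are saved under pics/ and viewed, on a budget of 10 in all, crops included, one or two more only if the job needs it, and the job is handed in when it is done.

```bash
mkdir -p pics
cat > h.py <<'E'
import numpy as np,cv2
from workcell import arm,get_image
def snap(n,f,crop=None,s=1):
    d=get_image(n);p=d["pixels"]
    if crop: a,b,c,e=crop;p=p[b:e,a:c]
    p=cv2.resize(p,None,fx=s,fy=s,interpolation=cv2.INTER_CUBIC)
    cv2.imwrite("pics/"+f,p[:,:,::-1]);return d
def K(d): return np.array([[d["fx"],0,d["cx"]],[0,d["fy"],d["cy"]],[0,0,1.]]),np.array(d["dist"],float)
def onz(d,u,v,z):
    k,q=K(d);n=cv2.undistortPoints(np.array([[[u,v]]],float),k,q)[0,0]
    T=np.array(d["world_from_camera"]);r=T[:3,:3]@[n[0],n[1],1];o=T[:3,3]
    return o+r*(z-o[2])/r[2]
def proj(d,P):
    k,q=K(d);T=np.linalg.inv(np.array(d["world_from_camera"]))
    return cv2.projectPoints(np.array(P,float).reshape(-1,1,3),cv2.Rodrigues(T[:3,:3])[0],T[:3,3],k,q)[0][:,0]
E
python3 - <<'E'
from h import *
for n in("top","side"):
    d=snap(n,n+"0.png",s=1.25);print(n,np.round(d["world_from_camera"],3).tolist(),d["fx"])
s=arm.observe();print(s["t"],s["position"],s["eef_rot"],s["contact_force"])
E
```

```text
top [[-0.004, -0.999, 0.054, 0.493], [-1.0, 0.004, -0.002, 0.017], [0.001, -0.054, -0.999, 1.488], [0.0, 0.0, 0.0, 1.0]] 409.0420577352619
side [[-0.996, -0.077, 0.052, 0.505], [-0.091, 0.684, -0.724, 0.942], [0.021, -0.726, -0.688, 1.083], [0.0, 0.0, 0.0, 1.0]] 391.3960659422382
0.1 [ 0.14041433 -0.60855534  0.21396283] [[ 9.74397063e-01  2.24833892e-01 -2.89475592e-04]
 [ 2.24834078e-01 -9.74396317e-01  1.20625396e-03]
 [-1.08571787e-05 -1.24045429e-03 -9.99999231e-01]] [0.05737405 0.39286821 0.31372587]
```

View pics/top0.png

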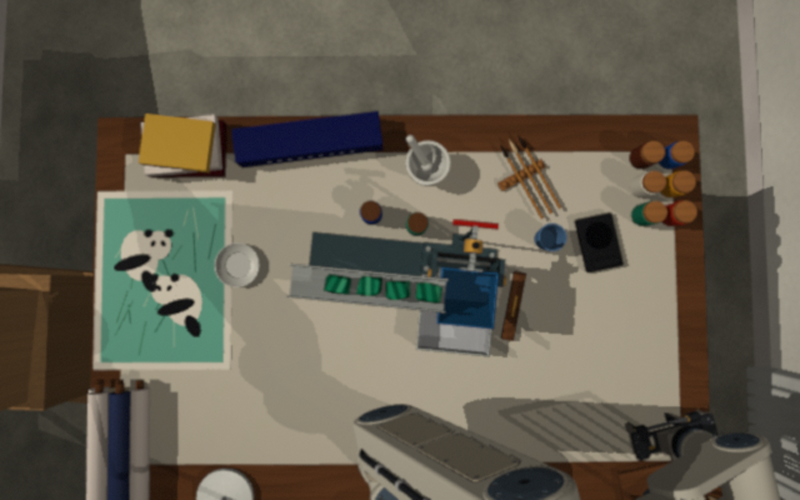

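View pics/side0.png

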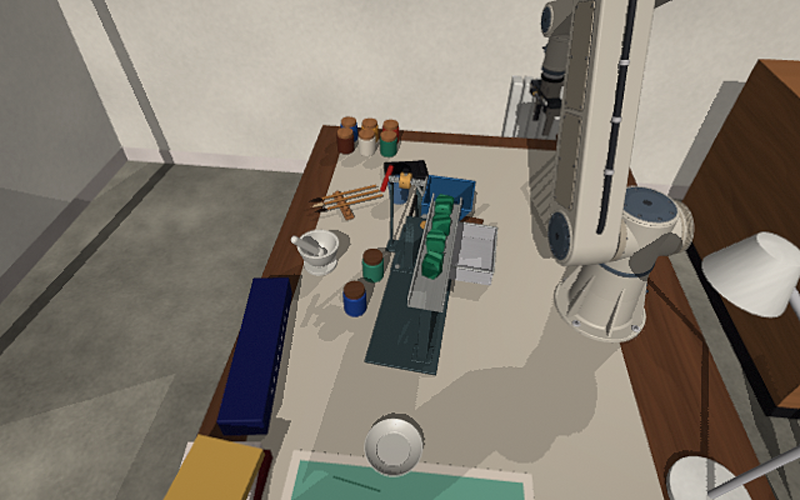

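The top view shows the tray running from about (290,283) to (446,293), with four lumps between x=325 and 443. The handle is at (475,224) and the bucket at (467,297). I'll enlarge this area.

Run:
```python
from h import *
d=snap("top","top1.png",crop=(225,165,425,290),s=4)
```

```text
(no output)
```

View pics/top1.png

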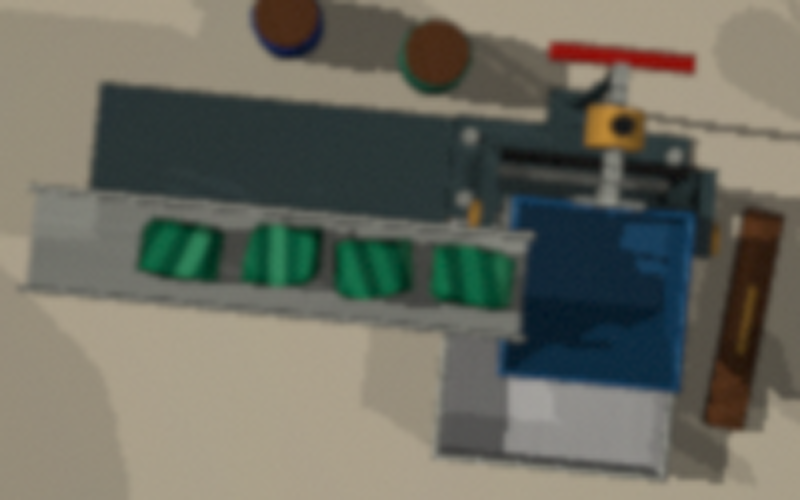

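```bash
cat > fr.py <<'E'
from h import *
d=get_image("top")
c=lambda x,y,z:onz(d,225+(x+.5)/4-.5,165+(y+.5)/4-.5,z)
E
python3 - <<'E'
from fr import *
np.set_printoptions(precision=4,suppress=True)
A,B,C,D=[c(x,y,.276) for x,y in((35,187),(24,290),(533,235),(523,337))]
lip=(C+D)/2;end=(A+B)/2;print("lip",lip,"end",end,"len",np.linalg.norm(lip-end),"w",np.linalg.norm(A-B),np.linalg.norm(C-D))
h1,h2=c(551,52,.265),c(694,63,.265);h=(h1+h2)/2
print("handle",h,np.linalg.norm(h1-h2))
ey=(end-lip)/np.linalg.norm(end-lip);ey[2]=0;e2=h1-h2;print("yaw",np.degrees(np.arctan2(-ey[0],ey[1])),np.degrees(np.arctan2(-e2[0],e2[1])))
ex=np.array([ey[1],-ey[0],0]);print("ex",ex,"ey",ey)
print("pivot from lip",lip+.05*ex-.057*ey,"from handle",h-.128*ex)
for n,(x0,x1,y0,y1) in enumerate([(138,222,218,280),(243,320,225,288),(333,412,235,300),(432,516,243,309)]):
    a,b=c(x0,(y0+y1)/2,.28),c(x1,(y0+y1)/2,.28)
    print(n,"along from lip",(a-lip)@ey,(b-lip)@ey,"across",(c((x0+x1)/2,(y0+y1)/2,.28)-lip)@ex)
for nm,x,y,z in(("jarb",288,20,.085),("jarg",436,53,.085)):print(nm,c(x,y,z))
E
```

```text
lip [ 0.4559 -0.1048  0.276 ] end [0.4925 0.2639 0.276 ] len 0.37057565804852505 w 0.07652716399221145 0.07558358135935987
handle [ 0.6264 -0.1787  0.265 ] 0.10790052835531616
yaw -5.673397473379106 -4.6345831971211355
ex [ 0.9951 -0.0989  0.    ] ey [0.0989 0.9951 0.    ]
pivot from lip [ 0.5    -0.1665  0.276 ] from handle [ 0.499  -0.1661  0.265 ]
0 along from lip 0.2891804864993025 0.22749090211765374 across 0.002879352326896855
1 along from lip 0.2115321681849791 0.15502878290044889 across 0.004476301476646495
2 along from lip 0.1447178619357381 0.08676777308683871 across 0.0027633722259655397
3 along from lip 0.07151697783019864 0.009883225288208229 across 0.003596374704959919
jarb [0.6797 0.0808 0.085 ]
jarg [ 0.6506 -0.0467  0.085 ]
```

```bash
python3 -m crank '[[0,0,-2.5,-8.9,0],[0,0,-2.5,-8.9,0],[0,0,-2.5,-8.9,0],[0,0,-2.5,-8.9,0],[0,0,-2.5,-8.9,0],[0,0,-2.5,-8.9,0],[0,0,-2.5,-8.9,0],[0,0,-2.5,-8.9,0]]'
cat > to.py <<'E'
import sys
from h import *
s=arm.observe();R=np.array(s["eef_rot"])
lip=np.array([.4559,-.1048,.252]);ey=np.array([.0989,.9951,0]);ex=np.array([.9951,-.0989,0]);pv=np.array([.4995,-.1665,.195])
def rep():
    p=np.array(s["position"]);q=p-lip
    print("t",s["t"],"tcp",p.round(4),"rel lip mm",(1e3*np.array([q@ex,q@ey,q[2]])).round(1),"F",np.round(s["contact_force"],1),"xyaw",np.degrees(np.arctan2(R[1,0],R[0,0])).round(1),"q",np.round(s["qpos"],0))
def go(P): print("cm in tool axes",(100*R.T@(np.array(P)-s["position"])).round(2))
E
python3 -c "
from to import *
rep();go(lip+.325*ey+[0,0,.17])"
```

```text
t: 1.2
position: [0.1401, -0.6071, 0.416]
eef_rot: [[0.062, 0.998, -0.002], [0.998, -0.062, 0.009], [0.009, -0.003, -1.0]]
contact_force: [-0.3, -0.1, -0.3]
grip_width: 0.155
t 1.2 tcp [ 0.1401 -0.6071  0.416 ] rel lip mm [-264.6 -531.   164. ] F [-0.3 -0.1 -0.3] xyaw 86.5 q [-77.  14.  78.   0.  89. -74.]
cm in tool axes [8.455e+01 2.965e+01 7.000e-02]
```

```bash
python3 -m crank '[[5.3,1.85,0,2,0],[5.3,1.85,0,0,0],[5.3,1.85,0,0,0],[5.3,1.85,0,0,0],[5.3,1.85,0,0,0],[5.3,1.85,0,0,0],[5.3,1.85,0,0,0],[5.3,1.85,0,0,0]]' >/dev/null
python3 -m crank '[[5.3,1.85,0,0,0],[5.3,1.85,0,0,0],[5.3,1.85,0,0,0],[5.3,1.85,0,0,0],[5.3,1.85,0,0,0],[5.3,1.85,0,0,0],[5.3,1.85,0,0,0],[3,1,0,0,0]]' >/dev/null
python3 -c "
from to import *
rep();go(lip+.325*ey+.003*ex+[0,0,.01])"
```

```text
t 3.2 tcp [0.5111 0.2114 0.4222] rel lip mm [ 23.6 320.1 170.2] F [0.5 0.2 0.7] xyaw 84.4 q [22.  6. 86.  0. 87. 28.]
cm in tool axes [ 0.41 -2.13 16.01]
```

```bash
python3 -m crank '[[0.4,-2.1,0,0,0],[0,0,3,0,0],[0,0,4,0,0],[0,0,4,0,0],[0,0,2.5,0,0],[0,0,0.5,0,0],[0,0,0,0,0]]' >/dev/null
python3 -c "
from to import *
rep();go(lip+.315*ey+.003*ex+[0,0,.01])
snap('side','s1.png',crop=(280,120,440,320),s=3)"
```

```text
t 4.075 tcp [0.4854 0.2174 0.2796] rel lip mm [ -2.5 323.5  27.6] F [ 0.2 -0.3  0.3] xyaw 84.5 q [ 24.   8. 101.   0.  71.  29.]
cm in tool axes [-0.86  0.54  1.76]
```

View pics/s1.png

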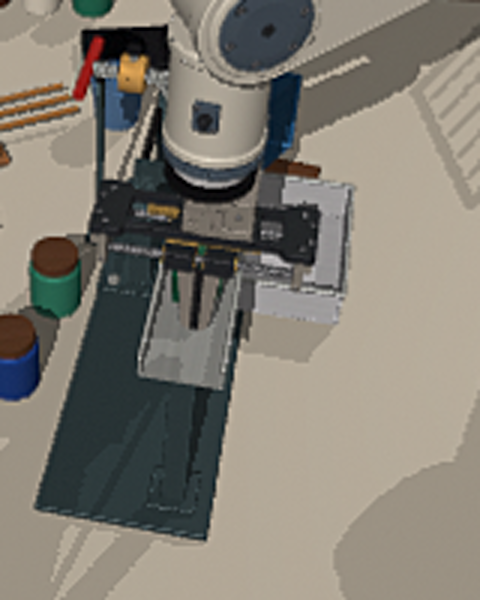

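```bash
python3 -m crank '[[0,0.5,0.9,0,0],[0,0,0.9,0,0],[-0.5,0,0,0,0],[-1,0,0,0,0],[-1,0,0,0,0],[-1,0,0,0,0],[-1,0,0,0,0],[-1,0,0,0,0]]' >/dev/null
cat > st.py <<'E'
from to import *
rep()
d=get_image("top");p=d["pixels"]
pts=lambda L:proj(d,[lip+a*ex+b*ey+[0,0,c] for a,b,c in L]).round().astype(np.int32)
hsv=cv2.cvtColor(p,cv2.COLOR_RGB2HSV)
g=cv2.inRange(hsv,(60,100,40),(92,255,255));b=cv2.inRange(hsv,(98,100,25),(125,255,255))
def reg(L,m):
    z=np.zeros(m.shape,np.uint8);cv2.fillPoly(z,[pts(L)],255);return int((z&m>0).sum())
W=np.array([.03,-.03])
print("green tray",reg([(-.035,.37,.02),(.035,.37,.02),(.035,0,.02),(-.035,0,.02)],g),
"bucket green",reg([(-.05,-.002,0),(.09,-.002,0),(.09,-.125,0),(-.05,-.125,0)],g),
"blue",reg([(-.05,-.002,0),(.09,-.002,0),(.09,-.125,0),(-.05,-.125,0)],b),
"pan green",reg([(-.16,.05,-.2),(-.05,.05,-.2),(-.05,-.15,-.2),(-.16,-.15,-.2)],g))
E
python3 st.py
```

```text
t 5.125 tcp [0.4866 0.1598 0.263 ] rel lip mm [  4.4 266.3  11. ] F [-0.2  4.   0.2] xyaw 84.5 q [ 18.   7. 104.   0.  68.  23.]
green tray 855 bucket green 0 blue 1585 pan green 0
```

```bash
python3 -m crank '[[-1,0,0,0,0],[-1,0,0,0,0],[-1,0,0,0,0],[-0.6,0,0,0,0],[0,0,0,0,0]]' >/dev/null
python3 st.py; python3 -c "
from h import *
snap('top','t2.png',crop=(225,165,425,290),s=4)"
```

```text
t 5.8 tcp [0.4832 0.1216 0.2632] rel lip mm [  4.8 228.   11.2] F [ 0.1  1.2 -0.7] xyaw 84.4 q [ 14.   6. 106.   0.  68.  19.]
green tray 752 bucket green 98 blue 1468 pan green 0
```

View pics/t2.png

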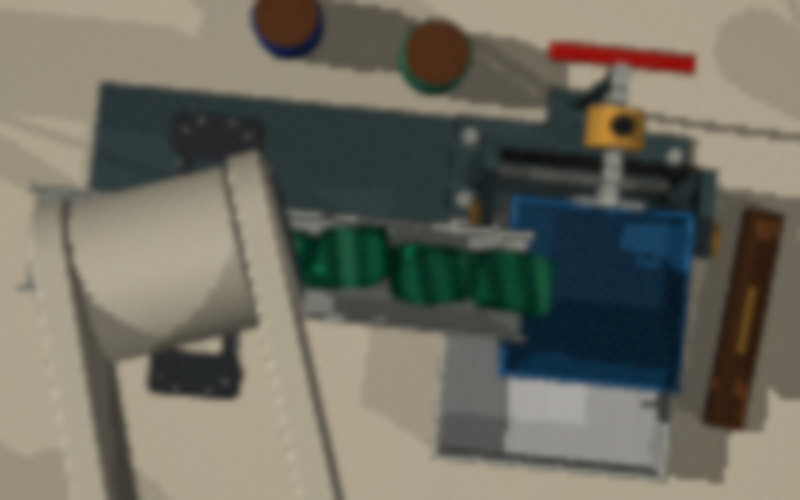

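The front lump spans x=470 to 552 with the lip at 528, so its centre is still about 13 mm short of the lip.

```bash
python3 -m crank '[[-0.6,0,0,0,0],[-0.6,0,0,0,0],[-0.5,0,0,0,0],[0,0,0,0,0],[0,0,0,0,0]]' >/dev/null
python3 st.py
```

```text
t 6.525 tcp [0.482  0.1062 0.2632] rel lip mm [  5.1 212.5  11.2] F [0.9 1.8 0.1] xyaw 84.5 q [ 12.   5. 107.   1.  68.  17.]
green tray 502 bucket green 156 blue 1285 pan green 0
```

```bash
cat >> st.py <<'E'
ys,xs=np.nonzero(g[205:275,280:405]);n,l,s_,ce=cv2.connectedComponentsWithStats(g[205:275,280:405])
print("lip px",pts([(0,0,.02)]),"blobs x0,y0,w,h,area",[(int(r[0])+280,int(r[1])+205,*map(int,r[2:])) for r in s_[1:] if r[4]>15])
E
python3 -m crank '[[-0.5,0,0,0,0],[0,0,0,0,0]]' >/dev/null;python3 st.py
```

```text
t 6.825 tcp [0.4815 0.1012 0.2632] rel lip mm [  5.1 207.5  11.2] F [-0.9 -0.2  0.3] xyaw 84.6 q [ 11.   5. 107.   1.  68.  17.]
green tray 488 bucket green 191 blue 1281 pan green 0
lip px [[356 236]] blobs x0,y0,w,h,area [(309, 223, 20, 15, 251), (370, 224, 18, 21, 191), (330, 227, 19, 15, 237)]
```

One lump is in the bucket and the next one's front is about 21 mm short of the lip.

```bash
python3 -m crank '[[-1,0,0,0,0],[-1,0,0,0,0],[-1,0,0,0,0],[-1,0,0,0,0],[-0.5,0,0,0,0],[0,0,0,0,0]]' >/dev/null;python3 st.py
```

```text
t 7.625 tcp [0.4773 0.0542 0.2631] rel lip mm [  5.6 160.4  11.1] F [1.2 3.1 1.3] xyaw 84.5 q [  6.   4. 108.   1.  67.  11.]
green tray 324 bucket green 291 blue 1126 pan green 0
lip px [[356 236]] blobs x0,y0,w,h,area [(332, 224, 13, 15, 180), (370, 225, 19, 19, 175), (345, 229, 21, 17, 246)]
```

```bash
python3 -m crank '[[-0.5,0,0,0,0],[0,0,0,0,0],[0,0,0,0,0]]' >/dev/null;python3 st.py
```

```text
t 8.05 tcp [0.4767 0.049  0.2629] rel lip mm [  5.5 155.2  10.9] F [0.2 1.9 1.5] xyaw 84.6 q [  5.   4. 108.   1.  67.  10.]
green tray 169 bucket green 342 blue 1030 pan green 0
lip px [[356 236]] blobs x0,y0,w,h,area [(334, 224, 13, 15, 166), (360, 226, 28, 20, 339)]
```

Two lumps are now in the bucket. I'll back the tool off slightly and wait to see whether it trips.

```bash
python3 -m crank '[[0.3,0,0,0,0],[0,0,0,0,0],[0,0,0,0,0],[0,0,0,0,0],[0,0,0,0,0],[0,0,0,0,0],[0,0,0,0,0],[0,0,0,0,0]]' >/dev/null
python3 -m crank '[[0,0,0,0,0],[0,0,0,0,0],[0,0,0,0,0],[0,0,0,0,0],[0,0,0,0,0],[0,0,0,0,0],[0,0,0,0,0],[0,0,0,0,0]]' >/dev/null;python3 st.py;python3 -c "
from h import *
snap('top','t3.png',crop=(225,165,425,290),s=4)"
```

```text
t 10.1 tcp [0.4765 0.0517 0.2624] rel lip mm [  5.  157.8  10.4] F [-0.2 -0.3  0.4] xyaw 84.6 q [  6.   4. 108.   1.  67.  11.]
green tray 185 bucket green 41 blue 960 pan green 246
lip px [[356 236]] blobs x0,y0,w,h,area [(333, 224, 14, 15, 185), (338, 246, 27, 21, 256)]
```

View pics/t3.png

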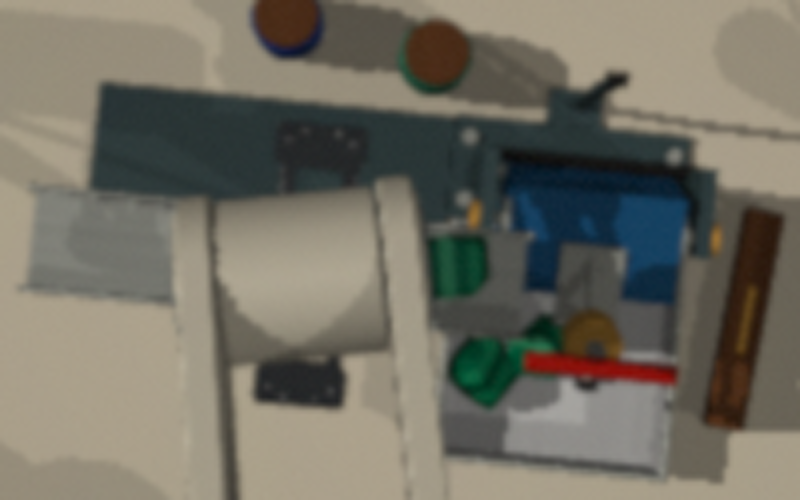

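The bucket tripped on two lumps. They lie in the pan at about (487,370) and (540,335), and one tray lump shows at (458,265) with the other hidden under the arm. The handle is at (600,368), where it should be. I'll withdraw upward and then turn the tool so the fingers straddle the beam.

```bash
python3 -m crank '[[0.8,0,0,0,0],[0,0,-4,0,0],[0,0,-5,0,0],[0,0,-5,0,0],[0,0,-4,0,0],[0,0,0,10,70],[0,0,0,10,70],[0,0,0,10,70]]' >/dev/null
python3 -m crank '[[0,0,0,10,70],[0,0,0,10,70],[0,0,0,10,70],[0,0,0,10,70],[0,0,0,10,70],[0,0,0,10,70],[0,0,0,0,70]]' >/dev/null
python3 st.py;python3 -c "
from fr import *
from to import *
h1,h2=c(526,361,.299),c(676,375,.299);h=(h1+h2)/2;print(h,np.linalg.norm(h1-h2),'expected',pv-.103*ex+[0,0,.104],'yaw',np.degrees(np.arctan2(*(h1-h2)[:2])))
print(s['grip_width']);go(pv-.15*ex+[0,0,.25])"
```

```text
t 12.075 tcp [0.4754 0.0647 0.4489] rel lip mm [  2.6 170.6 196.9] F [-0.4  1.1 -0.6] xyaw -8.2 q [  7.  -2.  91.   1.  90. 105.]
green tray 143 bucket green 33 blue 968 pan green 240
lip px [[356 236]] blobs x0,y0,w,h,area [(336, 224, 11, 15, 143), (338, 246, 27, 21, 244)]
[ 0.39706255 -0.15483054  0.299     ] 0.1090832435455291 expected [ 0.3970047 -0.1563133  0.299    ] yaw 5.615697052273457
0.7005286996168391
cm in tool axes [-9.4  23.15 -0.04]
```

```bash
python3 -m crank '[[-1.6,3.9,0,-2.5,70],[-1.6,3.9,0,0,70],[-1.6,3.9,0,0,70],[-1.6,3.9,0,0,70],[-1.6,3.9,0,0,70],[-1,3.5,0,0,70],[0,0,0,0,70]]' >/dev/null
python3 -c "
from to import *
rep();go(pv-.148*ex+[0,0,.088])"
```

```text
t 13.05 tcp [ 0.3618 -0.161   0.4446] rel lip mm [-88.1 -65.3 192.6] F [0.5 0.2 0.5] xyaw -3.8 q [-25. -10.  99.   1.  91.  69.]
cm in tool axes [-1.19 -0.63 16.16]
```

```bash
python3 -m crank '[[-1.2,-0.6,0,1.8,70],[0,0,3,0,70],[0,0,4,0,70],[0,0,4,0,70],[0,0,3,0,70],[0,0,1.5,0,70],[0,0,0,0,70]]' >/dev/null
python3 -c "
from to import *
rep();go(pv-.121*ex+[0,0,.088]);go(pv+.083*ex+[0,0,.088])
snap('side','s2.png',crop=(280,100,440,250),s=4)"
```

```text
t 13.925 tcp [ 0.3516 -0.144   0.287 ] rel lip mm [-99.9 -49.3  35. ] F [ 0.5 -0.   0. ] xyaw -5.2 q [-24.  -7. 116.   1.  71.  71.]
cm in tool axes [2.83 0.81 0.42]
cm in tool axes [23.22  0.98  0.7 ]
```

View pics/s2.png

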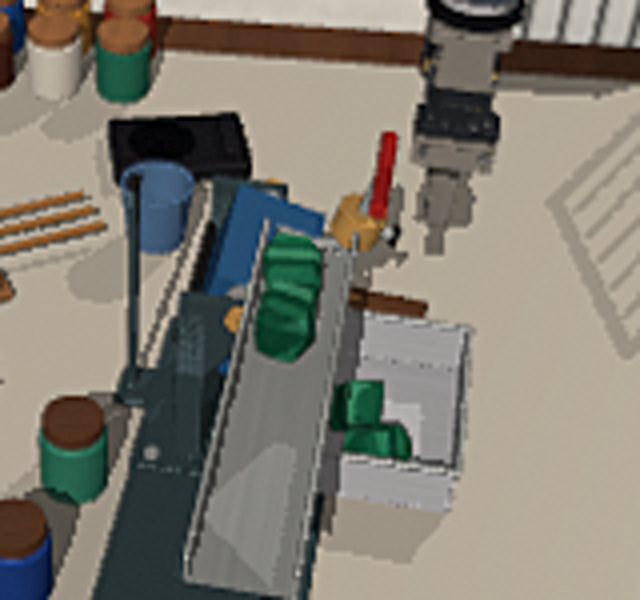

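The side view shows two lumps on the tray, two in the pan and the bucket empty. The fingers (435,220) stand in front of the handle (385,175). Next I'll centre them and push.

```bash
python3 -m crank '[[0,0.8,0.2,0,70],[1,0,0,0,70],[1,0,0,0,70],[1,0,0,0,70],[1,0,0,0,70],[1,0,0,0,70],[1,0,0,0,70],[1,0,0,0,70]]' >/dev/null
python3 -c "
from to import *
rep();go(pv+.083*ex+[0,0,.088])"
```

```text
t 14.975 tcp [ 0.421  -0.1601  0.2894] rel lip mm [-29.3 -58.5  37.4] F [-3.8  0.5  3.4] xyaw -5.3 q [-22.   0. 109.   1.  71.  73.]
cm in tool axes [16.18 -0.03  0.7 ]
```

```bash
python3 -m crank '[[1,0,0,0,70],[1,0,0,0,70],[1,0,0,0,70],[1,0,0,0,70],[1,0,0,0,70],[1,0,0,0,70],[1,0,0,0,70],[1,0,0,0,70]]' >/dev/null
python3 -c "
from to import *
rep();go(pv+.083*ex+[0,0,.088])"
```

```text
t 15.975 tcp [ 0.5069 -0.168   0.2892] rel lip mm [ 57.  -57.8  37.2] F [-1.   0.3 -0.6] xyaw -5.3 q [-19.   8. 100.   1.  72.  76.]
cm in tool axes [ 7.54 -0.02  0.65]
```

```bash
python3 -m crank '[[1,0,0.1,0,70],[1,0,0.1,0,70],[1,0,0.1,0,70],[1,0,0.1,0,70],[1,0,0.1,0,70],[1,0,0.1,0,70],[1,0,0,0,70],[0,0,0,0,70]]' >/dev/null
python3 -c "
from to import *
rep();go(pv+.083*ex+[0,0,.088])"
```

```text
t 16.975 tcp [ 0.583  -0.1749  0.2828] rel lip mm [133.4 -57.1  30.8] F [0.1 1.  0.1] xyaw -5.3 q [-17.  16.  91.   1.  73.  78.]
cm in tool axes [-0.09 -0.01 -0.02]
```

No contact force remains, so the handle has fallen away. I'll lift off and look.

```bash
python3 -m crank '[[-0.5,0,-2,0,70],[0,0,-4,0,70],[0,0,-5,0,70],[0,0,-5,0,70],[-5,0,-2,0,70],[-5,0,0,0,70],[-5,0,0,0,70],[-5,0,0,0,70]]' >/dev/null
python3 -m crank '[[0,5,0,0,70],[0,5,0,0,70],[0,5,0,0,70],[0,5,0,0,70],[0,5,0,0,70],[0,5,0,0,70],[0,0,0,0,70],[0,0,0,0,70]]'
python3 -c "
from h import *
a=get_image('top')['pixels'][165:290,225:425];b=get_image('side')['pixels'][100:250,280:440]
r=lambda p:cv2.resize(p,(520,300),interpolation=cv2.INTER_CUBIC)
cv2.imwrite('pics/f.png',np.vstack([r(a),r(b)])[:,:,::-1])"
```

```text
t: 18.98
position: [0.3321, -0.4601, 0.4903]
eef_rot: [[0.995, -0.092, 0.027], [-0.092, -0.996, -0.002], [0.027, -0.001, -1.0]]
contact_force: [0.4, 0.1, 0.6]
grip_width: 0.698
```

View pics/f.png

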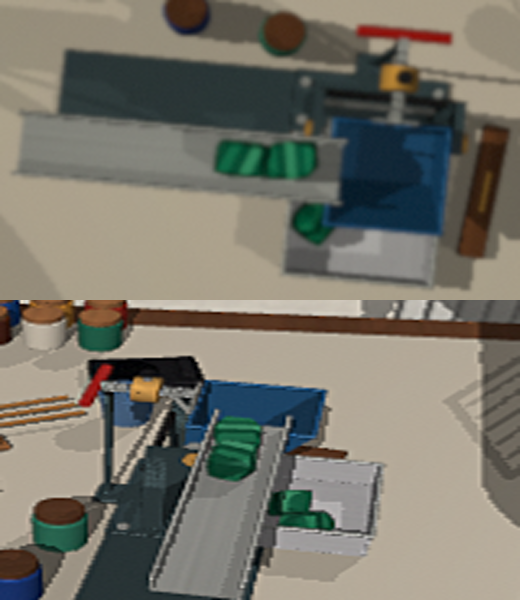

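The handle is back at its starting pixels, about (623,57) in the 4x scale. The bucket is upright and empty, with two lumps on the tray and two in the pan. The jars and ruler haven't moved, and the robot is clear of everything.

```bash
python3 -c "
from workcell import arm
print(arm.hand_in())"
```

```text
the job is handed in; nothing more can be done
None
```

I pushed the row of lumps from behind with closed fingers until two had gone over the lip. Their weight tripped the bucket with nothing touching it. I stopped feeding, straddled the beam with the open fingers and pushed the red handle back (about 4 N) until the bucket fell home by itself.

- **Final pictures:** the bucket is upright and empty, with the handle back at its starting pixels. Two lumps lie in the pan and two on the tray, their nearest edge about 20 mm behind the lip.
- **Bystanders:** the jars and ruler look unmoved. The cup and dish were not in the last picture or were hidden, but the arm never went near them at table height.
- **Robot and time:** I handed in at about 19 s with the arm clear of everything and only sensor noise on the force reading.
- **Checks:** none failed or disagreed. The pivot worked out from the lip and from the handle agreed within 1 mm, and the tipped handle was within 2 mm of where it should be. The system gave no verdict at hand-in.

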